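# Hold the 40 mm glass cell in the lamp beam

## Robot

A 7-joint arm with a two-finger parallel gripper is mounted at the origin on the work surface. World frame = base frame: x ahead of the robot, y to its left, z up, the work surface at z = 0. Lengths are in m, angles in rad, forces in N, time in s.
With the tool pointing down it reaches from about 0.375 to 0.925 m from the base axis. Payload 3.1 kg.
Tool frame: the origin (TCP) lies on the centre line of the jaws, within the pads' length; the fingertips stand ctrl.tips_ahead ahead of it and the grasp point (between the pads) lies 2 mm behind it (ctrl.tips_ahead is the distance from the TCP to the fingertips, in m); z points along the fingers, y is the line along which they close (so a half turn about z gives the same grasp; the last joint's range is limited). The gripper opens to 85 mm and grips with 20 to 120 N. Pads are 22 mm wide; open, the fingers measure 114 mm over their backs; the gripper's body (76 mm by 85 mm) begins 54 mm behind the grasp point. The pads swing forward as they close: fully open they stand 13 mm farther back than shut.
Start: joints at [1.15, 0.383, 0.044, 1.598, -0.018, 1.161, -0.05], TCP at [0.206, -0.616, 0.248] pointing down, gripper open.
Joint ranges: [-2.61, 2.61], [-0.41, 2.15], [-1.48, 1.57], [0, 2.5], [-1.57, 4.71], [0.05, 1.97], [-2.85, 2.85]. Speed limits (rad/s): [2.79, 2.79, 3.14, 3.14, 3.14, 3.14, 3.14].

## Interface

Orientations are given as a 3x3 rotation matrix whose columns are the frame's x, y, z axes.
In Python, from bench import monitor, vision, ctrl, finder gives the robot as it stands.
- The arm moves only by the shell command python3 -m creep 'ROWS' [FORCE]. ROWS is a JSON object of lists of equal length, an entry for each row: "jaw": the opening, from 0 (shut) to 1 (fully open); "delta_pos": the shift along the tool's x, y, z in m, a list of three; "spin": the turn about the tool's z in rad. In form: {"jaw": [jaw, ...], "delta_pos": [[dx, dy, dz], ...], "spin": [spin, ...]}. A call has 1 to 8 rows; each row is the pose to reach, as a shift and turn from the pose commanded when the call began, along the tool's axes at that moment; what a row does not reach only later rows make up. A row lasts 1/12 s, in which the tool goes at most 41.7 mm and 7.16 degrees, less where a joint would pass 70% of its speed; a pose out of reach is approached as far as the arm can. A call with a gripper value outside its range is refused whole. The fingers move at their own pace and stop on an object; FORCE is the grip in N (left out, the last holds). Time passes only in rows, so rows that repeat a pose let the fingers close. It gives the time, the measured TCP pose, the force, the opening and the grip force at its end, in the units of the state.
- monitor.get_state(): the state, without advancing time (a new reading comes with each control period).
- vision.grab_frame(name): name is "scene" or "top" or "wrist"; returns the picture (420x560x3 uint8, red, green, blue); there is no depth.
- vision.camera_params(name): a dict with "vfov" (degrees; the focal length in pixels is half the picture's height over the tangent of half this angle, whatever the lens; pixels are square), "cx", "cy" (the principal point, pixels), "distortion" ([k1, k2, p1, p2, k3] as OpenCV has them; the pictures are not rectified), "rvec" (rotation vector, rad) and "tvec" (3), from world to camera coordinates, as OpenCV has them; the wrist camera has in their place "tool_from_camera" (4x4, takes a point from camera to tool coordinates, whose origin is the TCP and whose axes are the flange's). Camera axes: x right, y down, z forward; pixel columns grow to the right and rows downward; lengths in m; the calibration is good to about 2 mm. A picture is of the moment at which its call begins: read the wrist's pose just before it. camera_params takes no time and is no camera call.
- ctrl.sign_off(): hands the job in; it is judged then, once.
Trained networks look in the newest picture that a camera, given by its name, has taken for a name from the list of things; names that differ only in an ending like _2 or _b are one class to them, and where a whole thing is asked for, a point or a joint stands for the part that bears it (a point fixed in the world has none). Each returns a list of dicts, best first, with "conf" (0 to 1); they miss things now and then, are a little off and sometimes report something else, mostly with a low value. They report only what shows in the picture. A call takes as long as a camera call. They do not tell look-alikes from the thing itself.
- finder.cut_out(camera, label): "pixels" (420x560 bool, what is visible of it) and "extent" ([centre column, centre row, width, height] in pixels, round what is visible of it).
The state is a dict: "clock": time; "qpos": joint angles; "joint_vel": joint speeds; "joint_torque": joint torques, N m; "eef_pos": TCP position; "tool_rot": TCP orientation; "force": force on the tool from outside, world axes, zero at the start; "torque": the same for the moment, N m; "gripper_width": finger opening in m; "gripper_force": force on a finger pad.
Only numpy, scipy, OpenCV 4.12 (cv2) and the standard library are available. Lean on these libraries where they do the work, as an engineer would, in place of code of your own. Each camera call takes 0.05 s, during which the arm holds its last target. There are 200 camera calls.

## Task

Pull the lamp's shutter slide fully open, then take the longest of the three glass cells out of the tray by its two frosted long sides only, never touching its clear end windows, and carry it upright into the light path. Finish while still holding it there in mid-air, upright and steady, about midway between lamp and detector, with the beam passing squarely in through one window and out through the other; do not put it down or let go. Leave the shutter open and do not disturb the other cells or anything else lying on the table.

Things in the scene. Friction and masses are not known exactly. Their poses are not given: they have to be found in the camera images.
- bench: Fixed aluminium optical rail, 500 mm along own y, 45 wide, 25 high; lamp at its +y end, photodetector at -y, saddles 70 mm wide under them. Own -x is the robot's side, z up, yaw varies. Origin on the table under the middle of the 165 mm open gap between lamp and detector, where there is only the rail. Lamp house 96 mm wide, from y = 150 to 260 mm, top at z = 170 mm
- beam_mid (a point): Middle of the light path: on the beam axis, half-way along the gap, 120 mm above the table. Its axes are those of the bench: the beam, 7 mm thick, runs level along y, from the lamp's opening to the detector's
- lamp_opening (a point): Centre of the lamp's round light opening (bezel 28 mm) on the beam axis, 83 mm from beam_mid along +y, on the front of the black shutter box, which is 64 mm wide, 60 mm high, top 150 mm above the table. A 42 mm tube joins it to the lamp house
- detector_opening (a point): Centre of the detector's round dark entrance (14 mm, at the mouth of a 36 mm black tube), on the beam axis, 85 mm from beam_mid along -y. Behind it the detector's box, 56 mm wide, top 150 mm above the table, far side 167 mm from beam_mid
- shutter (a joint): Slide shutter of the lamp: a thin steel blade with a 16 mm hole, sliding straight through the shutter box across the beam. 0 = closed (starts at 0 to 6 mm), 0.030 m = fully open, at a stop. Opens by being drawn to the robot's side, along the bench's -x. Friction about 1.5 N, no spring: stays where it is left
- shutter_knob (a point): Middle of the shutter's upright aluminium knob, 16 mm thick, 30 mm tall (15 up and 15 down), on the blade's near end: 146 mm above the table, 93 mm from the gap's middle along the bench's +y, 84 mm (shut) to 114 mm (open) from the beam axis along -x. Axes as the bench; moves with the blade. The bar under it is 10 mm wide, top 19 mm below this point; the shutter box begins 52 mm away when shut
- tray: Fixed black tray, 92 mm (own x) by 226 mm (own y), 12 mm high, walls 4 mm, floor 4 mm above the table; two partitions, 12 mm high, make three compartments in a row along y, 74 mm from middle to middle. Origin on the table under its middle
- cell40: The cell to use, the longest of three: empty open-topped glass cell 45 mm long (own x), 22 wide (own y), 45 tall, walls 3, about 45 g, upright in any compartment, its x within 0.15 rad of the tray's. Origin: middle of its underside, z up. Its 45 x 45 mm sides facing -y and +y are frosted white: grip there, 22 mm apart. Its 22 x 45 mm ends facing -x and +x are the clear windows: do not touch
- cell40_mid (a point): Middle of that cell, 22.5 mm above its underside; same axes
- cell20: Bystander: cell of the same make, 25 mm long (own x), 22 wide, 45 tall, upright in another compartment; origin at the middle of its underside
- cell10: Bystander: cell of the same make, 15 mm long (own x), 22 wide, 45 tall, upright in another compartment; origin at the middle of its underside
- tube_a: Bystander: capped sample tube lying flat, 107 mm long along its own x, 21 mm thick; origin on the table under it, between tray and lamp
- tube_b: Bystander: a like tube lying in front of the lamp, on the robot's side
- tube_c: Bystander: a like tube lying on the right, past the detector's end of the rail
- dishes: Bystander: stack of three clear round dishes, 59 mm across, 42 mm high, to the left; origin under it
- dropper: Bystander: small amber dropper bottle, 36 mm across, 92 mm high, to the right beyond the tray; origin under it
Not all that is in view belongs to the job. Leave any blue look-alike of the cell40 alone.

How it is judged:
On the way, in this order (a step that is already met when the one before it is completed fails the run):
1. the shutter is drawn fully open (within 4 mm of its stop) while the cell still stands in the tray (value of joint shutter above 0.026 m and height (world z) of cell40 below 0.01 m), for 0.2 s.
2. the long cell is lifted clear of the tray, held on both frosted sides (height (world z) of cell40 above 0.03 m and contact force between the fingers and cell40_c0 above 0.5 N and contact force between the fingers and cell40_c1 above 0.5 N), for 0.2 s.
At the end, for the whole second after the job is handed in: Shutter within 4 mm of fully open; fingers on both frosted sides of the long cell, which is held still in mid-air touching nothing else: its middle within 5 mm sideways, 12 mm up or down, 35 mm along the beam of beam_mid, long axis within 0.12 rad of the beam, upright within 0.12 rad (value of joint shutter above 0.026 m and contact force between the fingers and cell40_c0 above 0.5 N and contact force between the fingers and cell40_c1 above 0.5 N and x of cell40_mid in the frame of beam_mid between -0.005 and 0.005 m and z of cell40_mid in the frame of beam_mid between -0.012 and 0.012 m and y of cell40_mid in the frame of beam_mid between -0.035 and 0.035 m and angle between the x axis of cell40 and the y axis of bench, either way round below 0.12 rad and angle between cell40's own z axis and vertical below 0.12 rad and linear speed of cell40 below 0.02 m/s and contact force between cell40 and bench below 0.1 N and contact force between the fingers and bench below 0.5 N); the arm keeps its last pose, push and grip.
It fails at once if a finger touches a clear window of the long cell (contact force between the fingers and cell40_c2 above 0.3 N or contact force between the fingers and cell40_c3 above 0.3 N).
It fails at once if the long cell is tipped more than 0.5 rad (angle between cell40's own z axis and vertical above 0.5 rad).
It fails at once if another cell is shifted by more than 20 mm or toppled (distance of any of cell20, cell10 from where it was at the start of the episode above 0.02 m or angle between any of cell20, cell10's own z axis and vertical above 0.5 rad).
It fails at once if a tube, the dishes or the dropper bottle is shifted by more than 30 mm or toppled (distance of any of tube_a, tube_b, tube_c, dishes, dropper from where it was at the start of the episode above 0.03 m or angle between any of dropper, dishes's own z axis and vertical above 0.5 rad).
It also fails if it takes over 51 s, if anything falls off the work surface, if the arm or the gripper's body presses on something with over 40 N, if the wrist force passes 120 N, or if a joint passes its speed limit or range.

## Working session

There is one attempt and no reset: what is moved stays moved. The work goes in short steps, Python scripts to look and compute and a shell command to move; the robot and the scene stay as the last step left them, time stands still between calls to the robot, and variables do not carry over. Pictures are saved under pics/ and viewed, at most 10 in all, crops included, and the job is handed in when it is done.

```bash
mkdir -p pics; ls; python3 - <<'E'
from bench import monitor, vision, ctrl, finder
import cv2,numpy as np
s=monitor.get_state()
print(s['clock'],s['eef_pos'],np.round(s['tool_rot'],3).tolist(),s['gripper_width'],ctrl.tips_ahead)
for n in("scene","top","wrist"):
    im=vision.grab_frame(n); cv2.imwrite(f'pics/{n}0.png',im[:,:,::-1]); print(n,vision.camera_params(n))
E
```

```text
pics
0.0 [ 0.2058842  -0.61558122  0.24689193] [[0.948, 0.317, -0.001], [0.317, -0.948, 0.002], [-0.0, -0.003, -1.0]] 0.08533262664509556 0.017
scene {'vfov': 45.34499117638708, 'cx': 284.66526717358664, 'cy': 209.33495665554628, 'distortion': array([-0.05547222,  0.        ,  0.        ,  0.        ,  0.        ]), 'rvec': array([ 2.21512523,  0.7275496 , -0.30724026]), 'tvec': array([-0.46686677, -0.12809749,  1.54116192])}
top {'vfov': 45.764441906203714, 'cx': 284.94263799779947, 'cy': 204.69696197204485, 'distortion': array([-0.16402745,  0.        ,  0.        ,  0.        ,  0.        ]), 'rvec': array([ 2.12948899, -2.0944141 ,  0.22314784]), 'tvec': array([-0.00391613,  0.56670401,  1.61477111])}
wrist {'vfov': 63.34141936851506, 'cx': 279.1906915583315, 'cy': 214.35553757644936, 'distortion': array([-0.07891867,  0.        ,  0.        ,  0.        ,  0.        ]), 'tool_from_camera': array([[ 5.52104149e-05, -9.60856691e-01, -2.77045873e-01,
         6.92368972e-02],
       [ 9.99999432e-01, -2.41871028e-04,  1.03814497e-03,
         7.57199843e-05],
       [-1.06451791e-03, -2.77045772e-01,  9.60856132e-01,
        -1.25567123e-01],
       [ 0.00000000e+00,  0.00000000e+00,  0.00000000e+00,
         1.00000000e+00]])}
```

View pics/top0.png

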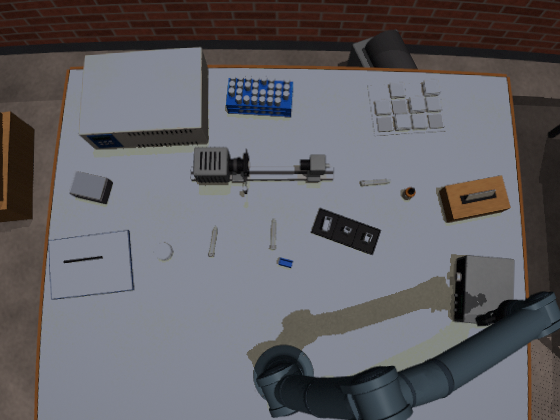

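View pics/scene0.png

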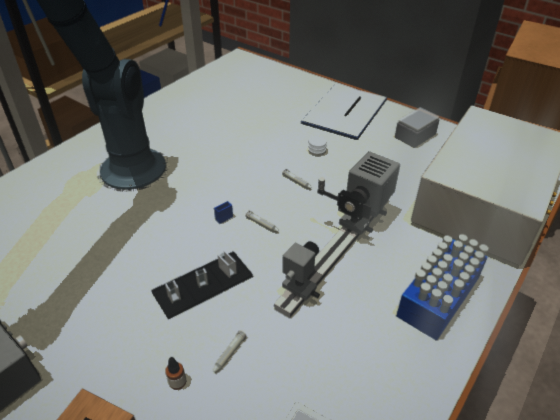

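The top view shows the tray at about (345,230) with cells at (327,223), (348,230) and (368,237). The rail runs from (192,176) to (333,176), the knob is near (243,192), and the blue look-alike is at (285,263). The left cell at (327,223), nearest the lamp, looks longest. The scene view agrees, with that cell at (228,264).

```bash
cat > h.py <<'E'
from bench import monitor, vision, ctrl, finder
import cv2,numpy as np
from scipy.optimize import least_squares
def cam(n,s=None):
    p=vision.camera_params(n); f=210/np.tan(np.radians(p['vfov']/2))
    K=np.array([[f,0,p['cx']],[0,f,p['cy']],[0,0,1]]); D=np.array(p['distortion'])
    if 'rvec' in p: R=cv2.Rodrigues(p['rvec'])[0]; t=np.array(p['tvec'])
    else:
        T=np.eye(4); T[:3,:3]=s['tool_rot']; T[:3,3]=s['eef_pos']
        M=np.linalg.inv(T@np.array(p['tool_from_camera'])); R=M[:3,:3]; t=M[:3,3]
    return K,D,R,t
def proj(c,P): return cv2.projectPoints(np.reshape(np.asarray(P,float),(-1,1,3)),cv2.Rodrigues(c[2])[0],c[3],c[0],c[1])[0][:,0]
def unproj(c,uv,z):
    u=cv2.undistortPoints(np.reshape(np.asarray(uv,float),(-1,1,2)),c[0],c[1])[:,0]
    d=np.c_[u,np.ones(len(u))]@c[2]; o=-c[2].T@c[3]
    return o+d*((z-o[2])/d[:,2])[:,None]
def tri(cs,uvs):
    return least_squares(lambda X:np.concatenate([proj(c,X)[0]-u for c,u in zip(cs,uvs)]),[.5,0,.1]).x
def hullpose(cs,masks,corners,x0):
    "fit x,y,yaw of a convex body (corners in own frame) to the masks' min-area silhouettes"
    def sil(pts,shape): 
        m=np.zeros((shape[0]*4,shape[1]*4),np.uint8); cv2.fillConvexPoly(m,np.int32(cv2.convexHull(np.float32(pts*4+2))),1); return cv2.resize(m.astype(np.float32),shape[::-1],interpolation=cv2.INTER_AREA)
    G=[cv2.GaussianBlur(m.astype(np.float32),(0,0),1.5) for m in masks]
    def r(p):
        c,s=np.cos(p[2]),np.sin(p[2]); W=corners@np.array([[c,s,0],[-s,c,0],[0,0,1]])+[p[0],p[1],0]
        return sum(((cv2.GaussianBlur(sil(proj(k,W),g.shape),(0,0),1.5)-g)**2).sum() for k,g in zip(cs,G))
    from scipy.optimize import minimize
    x0=np.asarray(x0,float)
    return minimize(r,x0,method='Nelder-Mead',options=dict(initial_simplex=np.vstack([x0,x0+[.01,0,0],x0+[0,.01,0],x0+[0,0,.1]]),xatol=1e-4,fatol=1e-2))
def box(lx,ly,z0,z1): return np.array([[a*lx/2,b*ly/2,z] for a in(-1,1) for b in(-1,1) for z in(z0,z1)])
E
cat > a.py <<'E'
from h import *
ims={n:vision.grab_frame(n) for n in('top','scene')}; C={n:cam(n) for n in ims}
mk={}
for l in('tray','shutter_knob','lamp_opening','bench','cell40','tube_a','tube_b','dishes'):
    for n in ims:
        r=finder.cut_out(n,l)
        mk[n,l]=[q['pixels'] for q in r]
        print(n,l,[(round(q['conf'],2),np.round(q['extent'],1).tolist(),int(q['pixels'].sum())) for q in r][:4])
import pickle; pickle.dump(mk,open('mk.pkl','wb'))
t=mk['top','tray']
cnt=lambda m:cv2.findContours(m.astype(np.uint8),0,2)[0]
c=C['top']
print('rail pts', unproj(c,[[192,176],[333,176]],.025), 'knob',unproj(c,[[243,192]],.146),'tubes',unproj(c,[[273,234],[213,241],[375,182],[285,263],[164,251]],.01)[:,:2])
w=unproj(c,[[321,209],[379,234],[375,252],[312,230]],.012);print('tray corners',w)
E
python3 a.py
```

```text
top tray [(0.6, [346.6, 229.5, 69.1, 46.0], 1681)]
scene tray [(0.97, [203.2, 283.6, 101.5, 68.3], 2465), (0.57, [297.6, 179.3, 26.9, 17.2], 157), (0.51, [262.4, 220.2, 32.3, 22.3], 251)]
top shutter_knob [(0.46, [245.2, 191.6, 4.1, 5.1], 21)]
scene shutter_knob [(0.74, [344.9, 199.3, 57.3, 41.0], 180), (0.3, [174.7, 292.9, 11.3, 26.3], 221)]
top lamp_opening [(0.68, [260.3, 170.2, 138.6, 47.5], 3149)]
scene lamp_opening [(0.68, [335.8, 236.9, 125.4, 170.8], 6674)]
top bench [(0.79, [261.9, 173.6, 143.5, 47.1], 3296)]
scene bench [(0.89, [337.6, 235.8, 124.9, 171.3], 6790)]
top cell40 [(0.66, [284.5, 262.7, 16.4, 12.0], 91), (0.62, [368.5, 237.9, 9.8, 10.9], 75), (0.52, [259.7, 167.9, 139.0, 47.5], 3128), (0.46, [324.4, 223.9, 10.4, 14.8], 99)]
scene cell40 [(0.77, [226.5, 264.1, 15.8, 25.9], 382), (0.76, [223.8, 214.3, 19.3, 21.8], 309), (0.74, [171.1, 291.1, 13.8, 24.7], 185), (0.68, [200.8, 278.6, 15.3, 15.9], 180)]
top tube_a [(0.64, [375.6, 181.6, 26.9, 3.9], 143), (0.5, [212.0, 240.6, 8.6, 29.1], 159)]
scene tube_a [(0.74, [230.5, 351.1, 30.0, 40.5], 397), (0.73, [262.1, 221.1,
[... 225 characters left out ...]
351.1, 30.0, 40.5], 397), (0.73, [262.1, 221.1, 29.1, 21.9], 213), (0.56, [296.2, 179.1, 27.4, 16.7], 173), (0.55, [336.1, 233.8, 120.2, 164.1], 6949)]
top dishes [(0.5, [163.3, 250.9, 16.8, 18.6], 281)]
scene dishes [(0.3, [204.0, 283.1, 99.0, 63.5], 2206)]
rail pts [[ 0.67107208  0.33224771  0.025     ]
 [ 0.67908799 -0.16036512  0.025     ]] knob [[0.58767401 0.14066938 0.146     ]] tubes [[ 0.47387861  0.04473537]
 [ 0.4458476   0.24990315]
 [ 0.66427142 -0.31038462]
 [ 0.37517483  0.00202172]
 [ 0.40757094  0.41819575]]
tray corners [[ 0.56364211 -0.11947631  0.012     ]
 [ 0.47909506 -0.32004567  0.012     ]
 [ 0.41666006 -0.3050602   0.012     ]
 [ 0.48963765 -0.08870628  0.012     ]]
```

```bash
python3 -m creep '{"jaw":[1,1,1,1,1,1,1,1],"delta_pos":[[0.03,-0.018,0],[0.06,-0.037,0],[0.09,-0.057,0],[0.12,-0.077,0],[0.15,-0.096,0],[0.18,-0.116,0],[0.21,-0.135,0],[0.24,-0.154,0]],"spin":[0.09,0.18,0.27,0.36,0.45,0.54,0.63,0.71]}'; cat >> h.py <<'E'
def to(pos,yaw):
    "delta in tool axes and spin from now to world pos, with tool x at yaw"
    s=monitor.get_state(); R=s['tool_rot']; y=np.arctan2(R[1,0],R[0,0]); d=(y-yaw+np.pi)%(2*np.pi)-np.pi
    print(round(s['clock'],2),'at',np.round(s['eef_pos'],4),'yaw',round(y,3),'q',np.round(s['qpos'],2),'delta',np.round(R.T@(np.array(pos)-s['eef_pos']),4),'spin',round(d,3),'F',np.round(s['force'],1))
E
python3 -c "
from h import *
to((.527,-.215,.25),-.39)"
```

```text
clock: 1.72
eef_pos: [0.3858, -0.3928, 0.2486]
tool_rot: [[0.924, -0.382, 0.0], [-0.382, -0.924, -0.0], [0.001, 0.0, -1.0]]
force: [0.6, -0.5, -0.2]
gripper_width: 0.0851
gripper_force: 0.0
1.72 at [ 0.3858 -0.3928  0.2486] yaw -0.392 q [ 0.73  0.2  -0.02  1.84  0.    1.11 -1.25] delta [ 0.0626 -0.2182 -0.0014] spin -0.002 F [ 0.6 -0.5 -0.2]
```

```bash
python3 -m creep '{"jaw":[1,1,1,1,1,1,1,1],"delta_pos":[[0.01,-0.036,0],[0.02,-0.073,0],[0.03,-0.109,0],[0.042,-0.145,0],[0.052,-0.182,0],[0.063,-0.218,0],[0.063,-0.218,0],[0.063,-0.218,0]],"spin":[0,0,0,0,0,0,0,0]}'; python3 - <<'E'
from h import *
s=monitor.get_state(); im=vision.grab_frame('wrist'); cv2.imwrite('pics/w1.png',im[:,:,::-1])
import pickle; pickle.dump(s,open('s1.pkl','wb')); print(s['eef_pos'],s['clock'])
for l in('tray','cell40'):
    for q in finder.cut_out('wrist',l): print(l,round(q['conf'],2),np.round(q['extent'],1))
E
```

```text
clock: 2.38
eef_pos: [0.5276, -0.2124, 0.2485]
tool_rot: [[0.929, -0.371, 0.001], [-0.371, -0.929, 0.001], [0.001, -0.001, -1.0]]
force: [0.1, -0.4, 0.0]
gripper_width: 0.0853
gripper_force: 0.0
[ 0.52764409 -0.21237882  0.24849919] 2.3833
tray 0.63 [288.6 219.1 205.3  83.2]
tray 0.38 [ 92.9  90.9 184.1 160.9]
cell40 0.92 [178.9 358.9  29.9  34.9]
cell40 0.89 [223.9 232.4  32.   55.5]
cell40 0.67 [359.8 221.2  32.   35.2]
cell40 0.56 [291.4 226.6  23.5  28.8]
```

View pics/w1.png

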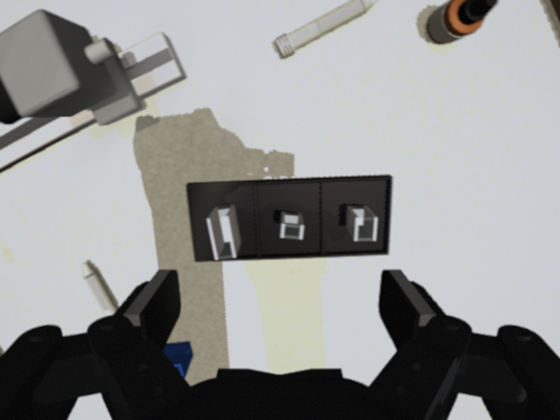

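Candidates in the wrist view are the left cell (224,232), middle (291,226), right (360,221) and the blue look-alike (178,359). The left one is clear and white and by far the longest (about 55 px, against 29 and 35), so it fits. I'll confirm in a crop, with a fit drawn over it.

```bash
python3 - <<'E'
from h import *
import pickle
s=pickle.load(open('s1.pkl','rb')); c=cam('wrist',s); im=cv2.imread('pics/w1.png')
t=[q['pixels'] for q in finder.cut_out('wrist','tray')][0]; 
g=cv2.cvtColor(im,cv2.COLOR_BGR2HSV)
x=unproj(c,[[288,219]],.01)[0]
bl=np.zeros((420,560),np.uint8); bl[170:268,180:400]=1
dark=((g[...,2]<70)&(bl>0)).astype(np.uint8)
h=cv2.convexHull(cv2.findNonZero(cv2.morphologyEx(dark,cv2.MORPH_OPEN,np.ones((5,5))))); m=np.zeros((420,560),np.uint8); cv2.fillConvexPoly(m,h,1)
r=hullpose([c],[m],box(.092,.226,0,.012),[x[0],x[1],-.39]); print('tray',r.x,r.fun)
cells=[q for q in finder.cut_out('wrist','cell40') if abs(q['extent'][0]-224)<12][0]['pixels']
r2=hullpose([c],[cells],box(.045,.022,.004,.049),[*unproj(c,[[224,232]],.03)[0][:2],-.39]); print('cell',r2.x,r2.fun)
# offset in tray frame
a=r.x[2]; R=np.array([[np.cos(a),np.sin(a)],[-np.sin(a),np.cos(a)]]); print('in tray',R@(r2.x[:2]-r.x[:2]))
for p,b in((r.x,box(.092,.226,0,.012)),(r2.x,box(.045,.022,.004,.049))):
    cc,ss=np.cos(p[2]),np.sin(p[2]); W=b@np.array([[cc,ss,0],[-ss,cc,0],[0,0,1]])+[p[0],p[1],0]; P=proj(c,W)
    for i in range(8):
        for j in(1,2,4):
            if not i&j: pass
    globals().setdefault('L',[]).append(P)
v=cv2.resize(im[165:275,170:410],None,fx=3.3,fy=3.3,interpolation=cv2.INTER_CUBIC)
for P in L:
    for i in range(8):
        for j in(1,2,4):
            if not i&j: cv2.line(v,*[tuple(int(q) for q in (P[k]+.5-[170,165])*3.3) for k in(i,i|j)],(0,255,0),1)
cv2.imwrite('pics/c1.png',v)
E
```

```text
tray [ 0.48472542 -0.20871264 -0.33999527] 83.10310363769531
cell [ 0.50373854 -0.13942459 -0.24179701] 2.881805896759033
in tray [-0.00518162  0.07166229]
```

View pics/c1.png

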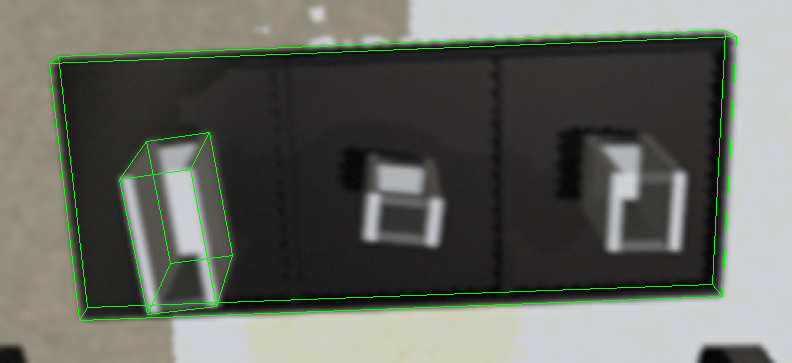

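The crop confirms it: the left cell is the longest and clear, and its fitted box lies well on it (crop x 120–232, y 133–315). Next I'll look at the knob from above.

```bash
python3 -m creep '{"jaw":[1,1,1,1,1,1,1,1],"delta_pos":[[-0.007,-0.035,-0.01],[-0.014,-0.07,-0.02],[-0.021,-0.105,-0.03],[-0.028,-0.14,-0.04],[-0.035,-0.175,-0.05],[-0.042,-0.21,-0.06],[-0.049,-0.245,-0.07],[-0.056,-0.281,-0.07]],"spin":[-0.05,-0.1,-0.15,-0.2,-0.25,-0.3,-0.35,-0.38]}'; python3 -m creep '{"jaw":[1],"delta_pos":[[0,0,0]],"spin":[0]}' >/dev/null;  python3 - <<'E'
from h import *
s=monitor.get_state(); im=vision.grab_frame('wrist'); cv2.imwrite('pics/w2.png',im[:,:,::-1])
import pickle; pickle.dump(s,open('s2.pkl','wb')); to((.588,.141,.25),0)
for l in('shutter_knob','bench'):
    for q in finder.cut_out('wrist',l): print(l,round(q['conf'],2),np.round(q['extent'],1))
E
```

```text
clock: 3.3
eef_pos: [0.5813, 0.0648, 0.3211]
tool_rot: [[1.0, -0.009, 0.005], [-0.009, -1.0, -0.0], [0.005, 0.0, -1.0]]
force: [0.2, 0.3, 1.0]
gripper_width: 0.0854
gripper_force: 0.0
3.43 at [0.5797 0.0704 0.319 ] yaw 0.0 q [ 0.15  0.23 -0.39  1.66  0.09  1.27 -1.83] delta [ 0.0082 -0.0704  0.0692] spin 0.0 F [-0.1  0.3 -0.6]
shutter_knob 0.75 [215.4 104.2  24.9 179.7]
bench 0.83 [259.1 103.  518.1 187.4]
```

View pics/w2.png

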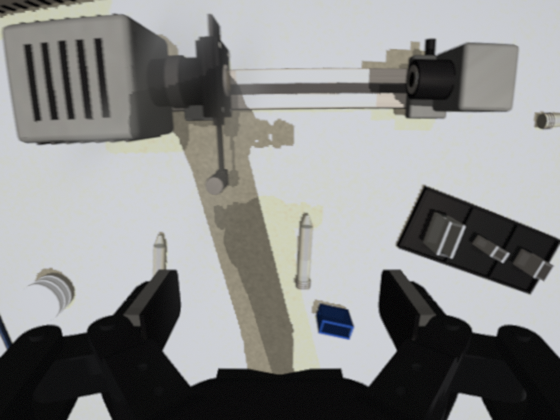

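The wrist view shows the knob top at about (217,182), the shutter box front at x≈225, the detector tube mouth at (412,78) with its box to (516,110), and the rail edges at rows ~69 and ~108.

```bash
python3 - <<'E'
import cv2
im=cv2.imread('pics/w2.png'); cv2.imwrite('pics/c2.png',cv2.resize(im[5:205,195:525],None,fx=2.4,fy=2.4,interpolation=cv2.INTER_CUBIC))
E
```

```text
(no output)
```

View pics/c2.png

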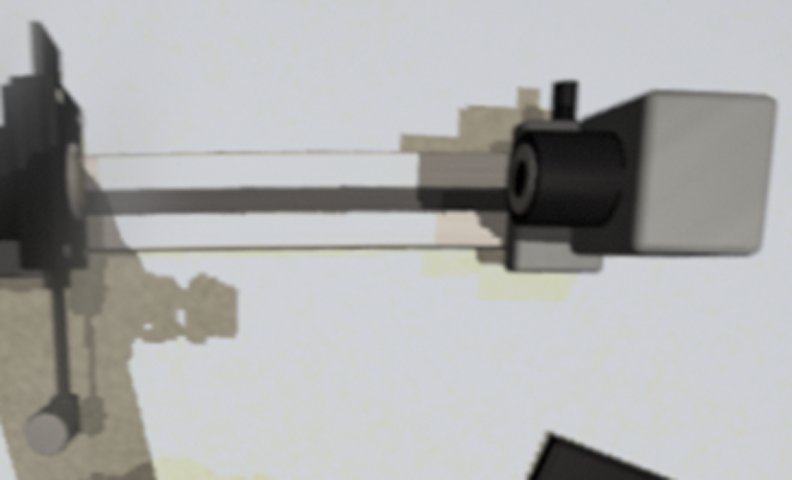

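The crop shows the knob top centre at (47,433), detector entrance at (521,180), lamp bezel at (73,180), rail edges at rows ~154 and ~247, and the detector box top with corners (652,92), (776,97), (760,254), (634,252). I'll fit the bench pose to these.

```bash
python3 - <<'E'
from h import *
import pickle
s=pickle.load(open('s2.pkl','rb')); c=cam('wrist',s)
u=lambda p:np.array(p,float)/2.4+[195,5]-.3
def W(p,P): cc,ss=np.cos(p[2]),np.sin(p[2]); P=np.asarray(P,float); return P@np.array([[cc,ss,0],[-ss,cc,0],[0,0,1]])+[p[0],p[1],0]
det=[[.028,None,.15]]
px=[(47,433),(521,180),(73,180),(776,97),(760,254)]
def inv(p,uv,z):
    w=unproj(c,uv,z)-[p[0],p[1],0]; cc,ss=np.cos(p[2]),np.sin(p[2]); return np.c_[w[:,0]*cc+w[:,1]*ss,-w[:,0]*ss+w[:,1]*cc]
def res(p,full=False):
    model=[[-.084-p[3],.093,.161],[0,-.085,.12],[0,.083,.12],[.028,-.167,.15],[-.028,-.167,.15]]
    r=proj(c,W(p,model))-np.array([u(q) for q in px])
    far=inv(p,[u((90,156)),u((420,152))],.025)[:,0]-.0225; near=inv(p,[u((90,248)),u((500,246))],.025)[:,0]+.0225
    return np.concatenate([r.ravel(),far*850,near*850])
f=least_squares(res,[.675,.05,0.01,.003],loss='soft_l1'); print(f.x.round(4),res(f.x).round(1))
k=W(f.x,[[-.084-f.x[3],.093,.161],[0,0,.12]]);print(k)
# check in top & scene
for n in('top','scene'): print(n,proj(cam(n),W(f.x,[[-.084-f.x[3],.093,.155],[.028,-.167,.15],[-.028,-.167,.15]])).round(1))
E
```

```text
[0.6839 0.0416 0.0168 0.0048] [-2.7  0.1 -1.5 -0.4  0.7  0.6  1.5 -1.4  0.5  1.3 -0.7 -0.3  0.7  0.4]
[[0.59354386 0.13312397 0.161     ]
 [0.68387572 0.04162436 0.12      ]]
top [[245.2 189.6]
 [325.8 155.2]
 [326.1 171.7]]
scene [[321.6 179.5]
 [302.9 265. ]
 [281.2 253.6]]
```

```bash
python3 -m creep '{"jaw":[0.6,0.6,0.6,0.6,0.6,0.6,0.6,0.6],"delta_pos":[[0.007,-0.03,0.03],[0.014,-0.062,0.06],[0.014,-0.062,0.09],[0.014,-0.062,0.115],[0.014,-0.062,0.14],[0.014,-0.062,0.158],[0.014,-0.062,0.166],[0.014,-0.062,0.166]],"spin":[-0.017,-0.017,-0.017,-0.017,-0.017,-0.017,-0.017,-0.017]}' 30; python3 - <<'E'
from h import *
to((.5935,.1325,.153),.017)
im=vision.grab_frame('wrist'); sc=vision.grab_frame('scene')
v=np.hstack([cv2.resize(im[20:320,120:440],(400,375)),cv2.resize(sc[130:250,270:398],(400,375))]); cv2.imwrite('pics/w3.png',v[:,:,::-1])
E
```

```text
clock: 4.2
eef_pos: [0.5927, 0.1232, 0.1493]
tool_rot: [[1.0, 0.005, -0.006], [0.005, -1.0, -0.003], [-0.006, 0.003, -1.0]]
force: [0.5, -0.2, -0.1]
gripper_width: 0.0513
gripper_force: 0.0
4.2 at [0.5927 0.1232 0.1493] yaw 0.005 q [ 0.04  0.44 -0.39  1.77  0.2   0.98 -1.99] delta [ 0.0008 -0.0092 -0.0037] spin -0.012 F [ 0.5 -0.2 -0.1]
```

View pics/w3.png

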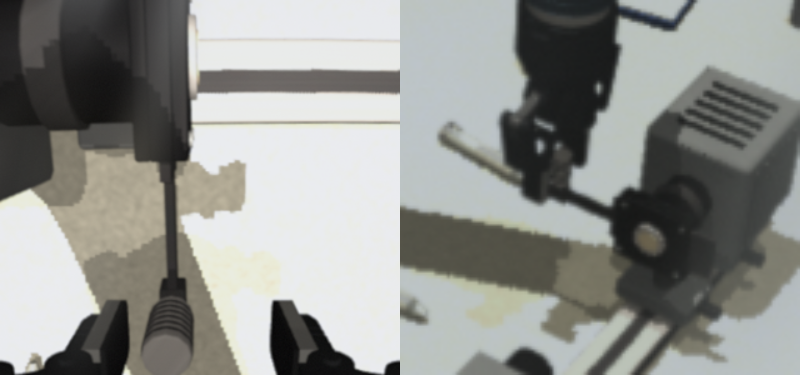

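The wrist half shows the knob between the pads but ~9 mm left of centre, because the arm was still settling. I'll hold, then close.

```bash
python3 -m creep '{"jaw":[0.6,0.6,0.6],"delta_pos":[[0,0,0],[0,0,0],[0,0,0]],"spin":[0,0,0]}' 30;python3 -m creep '{"jaw":[0,0,0,0,0,0],"delta_pos":[[0,0,0],[0,0,0],[0,0,0],[0,0,0],[0,0,0],[0,0,0]],"spin":[0,0,0,0,0,0]}' 30
```

```text
clock: 4.55
eef_pos: [0.5954, 0.1273, 0.154]
tool_rot: [[1.0, 0.01, 0.003], [0.01, -1.0, 0.001], [0.003, -0.001, -1.0]]
force: [-0.1, 1.0, -0.6]
gripper_width: 0.0513
gripper_force: 0.0
clock: 5.05
eef_pos: [0.5945, 0.133, 0.1536]
tool_rot: [[1.0, 0.013, 0.003], [0.013, -1.0, 0.007], [0.003, -0.007, -1.0]]
force: [-0.9, 6.2, 1.4]
gripper_width: 0.0147
gripper_force: 30.0
```

```bash
python3 -m creep '{"jaw":[0,0,0,0,0,0,0,0],"delta_pos":[[-0.004,0,0],[-0.008,0,0],[-0.012,0,0],[-0.016,0,0],[-0.02,0,0],[-0.023,0,0],[-0.026,0,0],[-0.026,0,0]],"spin":[0,0,0,0,0,0,0,0]}';python3 -m creep '{"jaw":[0,0,0,0,0],"delta_pos":[[-0.002,0,0],[-0.004,0,0],[-0.005,0,0],[-0.005,0,0],[-0.005,0,0]],"spin":[0,0,0,0,0]}'
```

```text
clock: 5.72
eef_pos: [0.5699, 0.1325, 0.1536]
tool_rot: [[1.0, 0.013, 0.007], [0.013, -1.0, 0.008], [0.007, -0.008, -1.0]]
force: [2.8, 7.1, -1.9]
gripper_width: 0.0146
gripper_force: 29.7
clock: 6.13
eef_pos: [0.5697, 0.1325, 0.1538]
tool_rot: [[1.0, 0.013, 0.017], [0.013, -1.0, 0.01], [0.017, -0.01, -1.0]]
force: [13.5, 8.2, -10.6]
gripper_width: 0.0149
gripper_force: 29.5
```

```bash
python3 -m creep '{"jaw":[0,0,0.55,0.55,0.55,0.55,0.55,0.55],"delta_pos":[[0.003,0,0],[0.005,0,0],[0.005,0,0],[0.005,0,0],[0.005,0,-0.01],[0.005,0,-0.04],[0.005,0,-0.08],[0.005,0,-0.11]],"spin":[0,0,0,0,0,0,0,0]}'; python3 -c "
from h import *
to((.535,-.1394,.26),-.242)"
```

```text
clock: 6.8
eef_pos: [0.5684, 0.126, 0.265]
tool_rot: [[1.0, 0.009, 0.001], [0.009, -1.0, -0.0], [0.001, 0.0, -1.0]]
force: [0.5, 0.4, 1.7]
gripper_width: 0.0468
gripper_force: 0.0
6.8 at [0.5684 0.126  0.265 ] yaw 0.009 q [ 0.07  0.27 -0.42  1.73  0.12  1.16 -1.95] delta [-0.0357  0.2651  0.0051] spin 0.251 F [0.5 0.4 1.7]
```

```bash
python3 -m creep '{"jaw":[0.55,0.55,0.55,0.55,0.55,0.55,0.55,0.55],"delta_pos":[[-0.005,0.038,0.01],[-0.01,0.076,0.02],[-0.015,0.114,0.03],[-0.02,0.152,0.04],[-0.025,0.19,0.05],[-0.03,0.228,0.06],[-0.035,0.268,0.07],[-0.035,0.268,0.08]],"spin":[0.04,0.08,0.12,0.16,0.2,0.251,0.251,0.251]}';python3 -m creep '{"jaw":[0.55,0.55],"delta_pos":[[0,0,0],[0,0,0]],"spin":[0,0]}' >/dev/null; python3 - <<'E'
from h import *
s=monitor.get_state(); im=vision.grab_frame('wrist'); c=cam('wrist',s); g=im[:,:,::-1].copy()
q=finder.cut_out('wrist','cell40'); e=proj(c,[.5037,-.1394,.0265])[0]; print('exp',e)
for k in q: print(round(k['conf'],2),np.round(k['extent'],1))
k=min([k for k in q],key=lambda k:np.hypot(*(np.array(k['extent'][:2])-e)))
b=box(.045,.022,.004,.049); r=hullpose([c],[k['pixels']],b,[.5037,-.1394,-.242]); p=r.x; print(p,r.fun)
cc,ss=np.cos(p[2]),np.sin(p[2]); P=proj(c,b@np.array([[cc,ss,0],[-ss,cc,0],[0,0,1]])+[p[0],p[1],0])
for i in range(8):
    for j in(1,2,4):
        if not i&j: cv2.line(g,*[tuple(int(round(z)) for z in P[m]) for m in(i,i|j)],(0,255,0),1)
cv2.imwrite('pics/w4.png',g); to((p[0],p[1],.1),p[2])
t=cam('top'); vision.grab_frame('top'); print([np.round(k['extent'],1).tolist() for k in finder.cut_out('top','shutter_knob')])
E
```

```text
clock: 7.47
eef_pos: [0.5331, -0.1547, 0.1826]
tool_rot: [[0.967, -0.254, -0.001], [-0.254, -0.967, -0.008], [0.001, 0.008, -1.0]]
force: [-0.5, -1.8, 0.4]
gripper_width: 0.047
gripper_force: 0.0
exp [284.03556419 235.65422111]
0.97 [285.4 237.7  30.1  62.3]
0.91 [366.8 240.6  39.9  39.6]
0.78 [446.5 243.5  50.3  44. ]
[ 0.50425797 -0.13951486 -0.24790475] 8.561484336853027
7.73 at [ 0.5367 -0.1399  0.1832] yaw -0.239 q [ 0.39  0.29 -0.24  1.88  0.08  0.98 -1.69] delta [-0.0317  0.0074  0.0832] spin 0.009 F [0.2 0.3 0.9]
[[243.9, 195.4, 5.1, 5.6]]
```

View pics/w4.png

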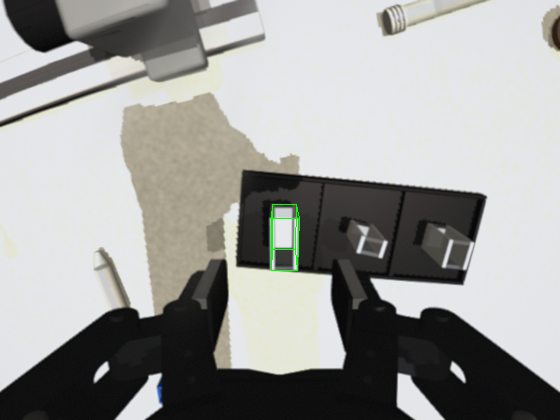

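The overlay fits the long cell at (285,238), and the pads straddle it. The knob shift in the top view agrees with an open shutter. Descending.

```bash
python3 -m creep '{"jaw":[0.55,0.55,0.55,0.55,0.55,0.55,0.55,0.55],"delta_pos":[[-0.016,0.004,0.02],[-0.032,0.007,0.04],[-0.032,0.007,0.06],[-0.032,0.007,0.08],[-0.032,0.007,0.095],[-0.032,0.007,0.095],[-0.032,0.007,0.095],[-0.032,0.007,0.095]],"spin":[0.009,0.009,0.009,0.009,0.009,0.009,0.009,0.009]}' 30; python3 -c "
from h import *
to((.504,-.1395,.036),-.246)"
```

```text
clock: 8.5
eef_pos: [0.5045, -0.1401, 0.0885]
tool_rot: [[0.969, -0.246, 0.002], [-0.246, -0.969, -0.0], [0.002, -0.0, -1.0]]
force: [0.4, 0.0, -0.8]
gripper_width: 0.0469
gripper_force: 0.0
8.5 at [ 0.5045 -0.1401  0.0885] yaw -0.249 q [ 0.39  0.37 -0.22  2.01  0.11  0.77 -1.72] delta [-0.0008 -0.0004  0.0525] spin -0.003 F [ 0.4  0.  -0.8]
```

```bash
python3 -m creep '{"jaw":[0.55,0.55,0.55,0.55,0.55,0.55,0.55],"delta_pos":[[0,0,0.015],[0,0,0.03],[0,0,0.045],[0,0,0.052],[0,0,0.052],[0,0,0.052],[0,0,0.052]],"spin":[0,0,0,0,0,0,0]}' 30; python3 -m creep '{"jaw":[0.4,0.33,0.27,0.22,0.18,0.14,0.1,0.1],"delta_pos":[[0,0,0],[0,0,0],[0,0,0],[0,0,0],[0,0,0],[0,0,0],[0,0,0],[0,0,0]],"spin":[0,0,0,0,0,0,0,0]}' 30
```

```text
clock: 9.08
eef_pos: [0.5044, -0.1408, 0.0365]
tool_rot: [[0.969, -0.247, 0.002], [-0.247, -0.969, -0.0], [0.002, -0.0, -1.0]]
force: [-0.2, 0.2, 0.1]
gripper_width: 0.0467
gripper_force: 0.0
clock: 9.75
eef_pos: [0.504, -0.1407, 0.036]
tool_rot: [[0.969, -0.248, 0.001], [-0.248, -0.969, -0.0], [0.001, -0.0, -1.0]]
force: [-0.5, -0.0, 5.3]
gripper_width: 0.0216
gripper_force: 30.2
```

```bash
python3 -m creep '{"jaw":[0.1,0.1,0.1,0.1,0.1,0.1,0.1,0.1],"delta_pos":[[0,0,-0.006],[0,0,-0.016],[0,0,-0.03],[0,0,-0.045],[0,0,-0.06],[0,0,-0.075],[0,0,-0.088],[0,0,-0.094]],"spin":[0,0,0,0,0,0,0,0]}' 30; python3 -m creep '{"jaw":[0.1,0.1,0.1],"delta_pos":[[0,0,0],[0,0,0],[0,0,0]],"spin":[0,0,0]}'; python3 -c "
from h import *
to((.54,.035,.13),1.587)"
```

```text
clock: 10.42
eef_pos: [0.504, -0.141, 0.1315]
tool_rot: [[0.969, -0.248, 0.003], [-0.248, -0.969, -0.001], [0.003, 0.0, -1.0]]
force: [1.2, 0.1, -0.0]
gripper_width: 0.0217
gripper_force: 29.6
clock: 10.67
eef_pos: [0.5022, -0.1405, 0.1284]
tool_rot: [[0.969, -0.248, -0.002], [-0.248, -0.969, 0.0], [-0.002, 0.0, -1.0]]
force: [-0.1, -0.4, -0.1]
gripper_width: 0.0217
gripper_force: 29.6
10.67 at [ 0.5022 -0.1405  0.1284] yaw -0.25 q [ 0.4   0.3  -0.23  1.99  0.09  0.86 -1.7 ] delta [-0.0069 -0.1794 -0.0016] spin -1.837 F [-0.1 -0.4 -0.1]
```

```bash
python3 -m creep '{"jaw":[0.1,0.1,0.1,0.1,0.1,0.1,0.1,0.1],"delta_pos":[[0,-0.01,0],[0,-0.025,0],[0,-0.045,0],[-0.002,-0.065,0],[-0.004,-0.085,0],[-0.005,-0.105,0],[-0.006,-0.12,0],[-0.007,-0.13,0]],"spin":[-0.05,-0.13,-0.22,-0.32,-0.42,-0.52,-0.62,-0.71]}'; python3 -c "
from h import *
to((.54,.035,.13),1.587)"
```

```text
clock: 11.33
eef_pos: [0.5279, -0.0104, 0.1281]
tool_rot: [[0.893, 0.451, -0.002], [0.451, -0.893, 0.001], [-0.001, -0.002, -1.0]]
force: [1.0, -0.3, -0.3]
gripper_width: 0.0216
gripper_force: 29.5
11.33 at [ 0.5279 -0.0104  0.1281] yaw 0.467 q [ 0.31  0.34 -0.41  1.97  0.17  0.87 -1.3 ] delta [ 0.0312 -0.035  -0.0018] spin -1.12 F [ 1.  -0.3 -0.3]
```

```bash
python3 -m creep '{"jaw":[0.1,0.1,0.1,0.1,0.1,0.1,0.1,0.1],"delta_pos":[[0.004,-0.005,0],[0.008,-0.01,0],[0.013,-0.016,0],[0.018,-0.022,0],[0.024,-0.028,0],[0.03,-0.034,0],[0.031,-0.035,0],[0.031,-0.035,0]],"spin":[-0.1,-0.2,-0.3,-0.4,-0.5,-0.6,-0.69,-0.76]}';python3 -m creep '{"jaw":[0.1,0.1,0.1,0.1,0.1,0.1,0.1,0.1],"delta_pos":[[0,0,0],[0,0,0],[0,0,0],[0,0,0],[0,0,0],[0,0,0],[0,0,0],[0,0,0]],"spin":[-0.09,-0.18,-0.27,-0.33,-0.35,-0.35,-0.35,-0.35]}'; python3 -c "
from h import *
to((.684,.0415,.13),1.587)"
```

```text
clock: 12.0
eef_pos: [0.54, 0.0333, 0.128]
tool_rot: [[0.338, 0.941, -0.002], [0.941, -0.338, 0.001], [0.0, -0.003, -1.0]]
force: [-0.8, 0.4, -0.0]
gripper_width: 0.022
gripper_force: 29.5
clock: 12.67
eef_pos: [0.5406, 0.0321, 0.1289]
tool_rot: [[0.002, 1.0, -0.001], [1.0, -0.002, 0.0], [0.0, -0.001, -1.0]]
force: [1.3, 0.2, -0.3]
gripper_width: 0.0217
gripper_force: 29.5
12.67 at [0.5406 0.0321 0.1289] yaw 1.569 q [ 0.4   0.4  -0.63  1.93  0.29  0.9  -0.38] delta [ 0.0097  0.1434 -0.0012] spin -0.018 F [ 1.3  0.2 -0.3]
```

```bash
python3 -m creep '{"jaw":[0.1,0.1,0.1,0.1,0.1,0.1,0.1,0.1],"delta_pos":[[0.002,0.012,0],[0.004,0.032,0],[0.006,0.056,0],[0.01,0.08,0],[0.01,0.104,0],[0.01,0.124,0],[0.01,0.138,0],[0.01,0.143,0]],"spin":[-0.018,-0.018,-0.018,-0.018,-0.018,-0.018,-0.018,-0.018]}';python3 -m creep '{"jaw":[0.1,0.1,0.1,0.1],"delta_pos":[[0,0,0],[0,0,0],[0,0,0],[0,0,0]],"spin":[0,0,0,0]}' >/dev/null; python3 - <<'E'
from h import *
s=monitor.get_state(); im=vision.grab_frame('wrist'); sc=vision.grab_frame('scene'); cv2.imwrite('pics/w5full.png',im[:,:,::-1]); cv2.imwrite('pics/sc5.png',sc[:,:,::-1])
import pickle; pickle.dump(s,open('s5.pkl','wb'))
v=np.hstack([cv2.resize(im,(448,336)),cv2.resize(sc[110:310,240:440],(336,336),interpolation=cv2.INTER_CUBIC)]); cv2.imwrite('pics/w5.png',v[:,:,::-1])
to((.684,.0415,.13),1.587); print(s['gripper_force'],s['gripper_width'])
E
```

```text
clock: 13.33
eef_pos: [0.686, 0.0418, 0.1291]
tool_rot: [[-0.016, 1.0, 0.002], [1.0, 0.016, 0.0], [0.0, 0.002, -1.0]]
force: [0.1, -0.4, -0.2]
gripper_width: 0.0216
gripper_force: 29.6
13.77 at [0.6831 0.042  0.1294] yaw 1.588 q [ 0.29  0.63 -0.57  1.57  0.38  1.05 -0.37] delta [-0.0005  0.0009 -0.0006] spin 0.001 F [ 0.1 -0.  -0. ]
29.55563575029373 0.02156829011100038
```

View pics/w5.png

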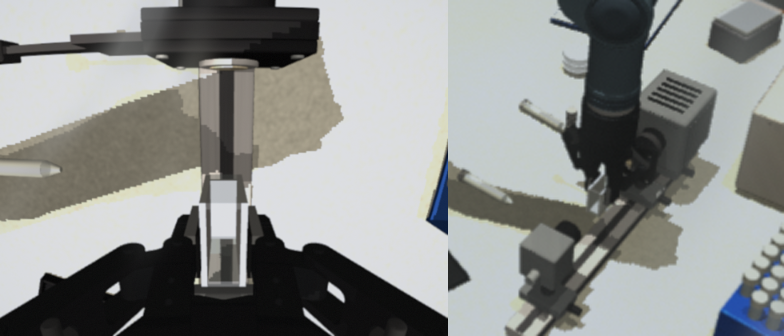

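The cell is held and lined up over the rail: in the wrist half the cell is at columns 203–247, the rail edges at 200 and 253, the bezel at (228,64) and the shutter box at 142–318. I'll check the sideways offset with an enlarged crop.

```bash
python3 - <<'E'
import cv2
im=cv2.imread('pics/w5full.png'); cv2.imwrite('pics/c5.png',cv2.resize(im[0:240,160:420],None,fx=2.5,fy=2.5,interpolation=cv2.INTER_CUBIC))
E
```

```text
(no output)
```

View pics/c5.png

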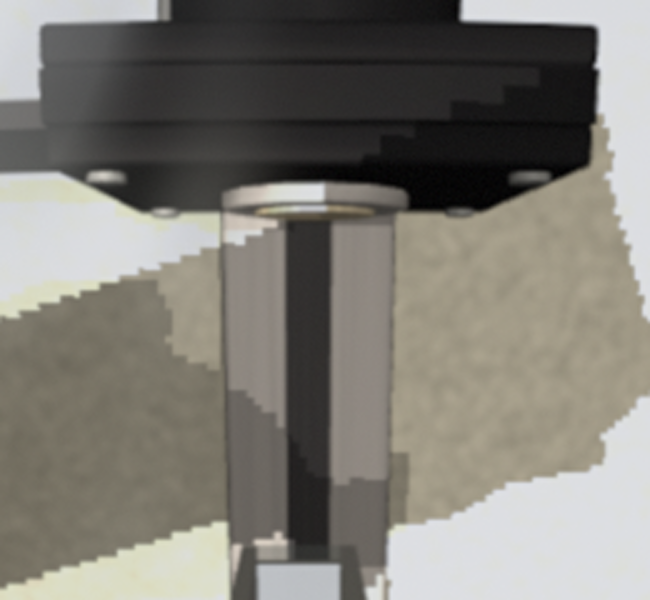

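```bash
python3 - <<'E'
from h import *
import pickle
s=pickle.load(open('s5.pkl','rb')); c=cam('wrist',s)
u=lambda *p:(np.array(p,float)+.5)/2.5+[160,0]-.5
for n,p,z in(('bezel',u((222,192),(408,192)),.12),('box',u((42,65),(597,65)),.15),('rail1',u((221,230),(394,230)),.025),('rail2',u((227,400),(391,400)),.025),('rail3',u((229,480),(389,480)),.025)):
    w=unproj(c,p,z); print(n,np.linalg.norm(w[0]-w[1]).round(4),w.mean(0).round(4))
# cell top rim fit
q=finder.cut_out('wrist','cell40'); print([(round(k['conf'],2),np.round(k['extent'],1).tolist()) for k in q])
e=proj(c,s['eef_pos']+[0,0,-.0095])[0]; k=min(q,key=lambda k:abs(k['extent'][0]-e[0])); 
for z in(.12,): print('cell', unproj(c,[k['extent'][:2]],z), e)
E
```

```text
bezel 0.0278 [0.6826 0.1267 0.12  ]
box 0.0632 [0.6824 0.1376 0.15  ]
rail1 0.0445 [0.6823 0.1276 0.025 ]
rail2 0.0442 [0.6836 0.0838 0.025 ]
rail3 0.0442 [0.6841 0.0618 0.025 ]
[(0.84, [278.8, 289.6, 60.6, 136.8])]
cell [[0.68155333 0.03839043 0.12      ]] [281.44710584 281.73046457]
```

```bash
python3 -m creep '{"jaw":[0.1,0.1,0.1,0.1,0.1,0.1,0.1,0.1],"delta_pos":[[0,0.001,0],[0,0.001,0],[0,0.001,0],[0,0.001,0],[0,0.001,0],[0,0.001,0],[0,0.001,0],[0,0.001,0]],"spin":[0,0,0,0,0,0,0,0]}';python3 -m creep '{"jaw":[0.1,0.1,0.1,0.1],"delta_pos":[[0,0,0],[0,0,0],[0,0,0],[0,0,0]],"spin":[0,0,0,0]}'; python3 - <<'E'
from h import *
s=monitor.get_state(); print(np.abs(s['joint_vel']).max())
print(ctrl.sign_off())
E
```

```text
clock: 14.48
eef_pos: [0.6848, 0.0421, 0.1293]
tool_rot: [[-0.017, 1.0, -0.0], [1.0, 0.017, 0.0], [0.0, -0.0, -1.0]]
force: [-0.1, -0.4, 0.3]
gripper_width: 0.0216
gripper_force: 29.6
clock: 14.82
eef_pos: [0.6848, 0.042, 0.1292]
tool_rot: [[-0.017, 1.0, -0.0], [1.0, 0.017, -0.0], [-0.0, -0.0, -1.0]]
force: [-0.1, -0.2, -0.9]
gripper_width: 0.022
gripper_force: 29.6
0.0017797348589861173
the job is handed in; nothing more can be done
None
```

I pulled the shutter to its stop, lifted the longest cell out by its frosted sides, and handed the job in at about 15 s with the cell held upright and steady within about 1 mm (by my measurements) of mid-beam; no verdict came back.

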